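# Take only the top tray off an interlocked pile

## Task

In the steel holder stands a pile of three orange trays that nest in one another and are hooked together. Slide the top tray towards the open front of the holder, off the hooks of the tray below, then lift off that tray alone, level, with its two battery cells in it, and set it down square in the middle of the green mat. The tray below must stay where it is with its panel meter, and nothing else on the bench may be disturbed.

Things in the scene. Friction and masses are not known exactly. Their poses are not given: they have to be found in the camera images.
- tray_holder: Grey steel holder screwed to the bench, the pile loose in it. Origin: on the bench under the pile's middle; x runs from the open front (-x) to the back wall (+x). Back wall at x = +74 mm right behind the trays; side cheeks at y = +-36 to 38 mm from x = -38 mm back to it; all 94 mm high (top rim: 101 mm), so tray sides are free only in front of x = -38 mm. Foot plate x -98 to +78, y +-55, 3 thick.
- top_tray_centre (a point): Centre of the top orange tray, half-way up. Tray 140 mm long (x, pointing to its back), 66 wide (y), 40 high, side walls 2.5 mm, open on top. The flat-sided body is the upper 29 mm; the rim of the tray below, just as wide, begins right under it. The lower 11 mm are a smaller foot (x -25 to +66, y +-23 mm) nested in the tray below; it stands on that. 0.14 kg plus cells, balanced near its middle.
- top_tray_front (a point): Middle of the upper edge of the top tray's front wall, on its inner face (wall 5 mm thick, 66 wide, white card outside). The floor right behind it is 26 mm below the rim for 40 mm towards the back, then drops to 37 mm below the rim in the foot, where the cells lie. Between the side walls 61 mm are free; tabs leave 50 mm at x -22 to -8 and +45 to +59 mm of the tray.
- middle_tray_centre (a point): Centre (half-way up) of the middle tray, same shape and axes, hooked to the bottom one alike, 29 mm below the top one. Tabs inside its rim lie over toes on the top tray's foot: slid 17 mm or more to the front, the top tray comes off straight up (2 mm play each side); at 40 mm its foot strikes this tray's front wall and would drag it along. The top tray slides easily (1 to 2 N), with no catch.
- panel_meter_centre (a point): Centre of a black panel meter, 72 x 40 x 21 mm, lying in the foot of the middle tray, hidden at the start.
- cell_1_centre (a point): Centre of an AA battery cell, 50 mm long, 14 mm thick, lying lengthwise in the foot of the top tray; it lies loose.
- cell_2_centre (a point): Centre of the other AA cell, alike, beside it.
- bench_mat: Flat green bench mat, fixed, 220 mm (x) by 150 mm (y), 2 mm thick. Origin: centre of its underside, on the bench.
- torch_centre (a point): Centre of a black torch standing upright, 34 mm across, 138 mm tall; bystander.
- solder_spool_centre (a point): Centre of a blue solder spool standing on end, 62 mm across, 50 mm tall; bystander.
- tip_tin_centre (a point): Centre of a small round white tin, 51 mm across, 22 mm tall; bystander.
- hobby_box_centre (a point): Centre of a closed grey plastic box, 86 x 50 x 34 mm (its x axis across, y axis along it), lying beside the holder; bystander.

How it is judged (in metres and radians):
On the way, in this order (a step that is already met when the one before it is completed fails the run):
1. the top tray has been slid towards the front, off the hooks, while still resting on the middle tray (x of top_tray_centre in the frame of middle_tray_centre below -0.017 m and z of top_tray_centre in the frame of middle_tray_centre below 0.034 m and distance of middle_tray_centre from where it was at the start of the episode below 0.01 m), for 0.2 s.
2. the top tray alone is lifted clear of the middle tray, with its cells (z of top_tray_centre in the frame of middle_tray_centre above 0.06 m and distance of middle_tray_centre from where it was at the start of the episode below 0.01 m and distance between each of cell_1_centre, cell_2_centre and top_tray_centre below 0.065 m), for 0.2 s.
At the end, for the whole second after the job is handed in: Top tray level on the mat, centre within 30 mm along and 25 mm across the mat of its centre, lengths within 12 degrees (either way round), both cells in it; middle tray within 10 mm, panel meter 15 mm, torch 25 mm, spool, tin and box 20 mm of their start; torch upright (x of top_tray_centre in the frame of bench_mat between -0.03 and 0.03 m and y of top_tray_centre in the frame of bench_mat between -0.025 and 0.025 m and angle between the x axis of top_tray_centre and the x axis of bench_mat, either way round below 0.21 rad and angle between top_tray_centre's own z axis and vertical below 0.08 rad and height (world z) of top_tray_centre below 0.028 m and distance of middle_tray_centre from where it was at the start of the episode below 0.01 m and distance of panel_meter_centre from where it was at the start of the episode below 0.015 m and distance between each of cell_1_centre, cell_2_centre and top_tray_centre below 0.065 m and distance of torch_centre from where it was at the start of the episode below 0.025 m and distance of each of solder_spool_centre, tip_tin_centre, hobby_box_centre from where it was at the start of the episode below 0.02 m and angle between torch_centre's own z axis and vertical below 0.1 rad); the robot touches nothing.
It fails at once if the middle tray is dragged along or lifted (15 mm or more) (distance of middle_tray_centre from where it was at the start of the episode above 0.015 m).
It fails at once if the top tray is tipped more than 25 degrees (angle between top_tray_centre's own z axis and vertical above 0.44 rad).
It fails at once if the tray is let go above the mat (more than 15 mm up) instead of being set down (horizontal distance between top_tray_centre and bench_mat below 0.09 m and height (world z) of top_tray_centre above 0.037 m and contact force between each of the arm, the fingers and top_tray below 0.05 N).
It fails at once if a bystander is knocked away or over (distance of any of torch_centre, solder_spool_centre, tip_tin_centre, hobby_box_centre from where it was at the start of the episode above 0.04 m or angle between torch_centre's own z axis and vertical above 0.5 rad).
It also fails if it takes over 51 s, if anything falls off the work surface, if the arm or the gripper's body presses on something with over 40 N, if the wrist force passes 120 N, or if a joint passes its speed limit or range.

## Robot

A 6-joint arm with a two-finger parallel gripper is mounted at the origin on a cart in front of the work surface, level with it; the furniture and walls round the work are solid. World frame = base frame: x ahead of the robot, y to its left, z up, the work surface at z = 0. Lengths are in m, angles in degrees, forces in N, time in s.
With the tool pointing down it reaches from about 0.3 to 0.75 m from the base axis. Payload 8.5 kg.
Tool frame: the origin (TCP) lies on the centre line of the jaws, within the pads' length; the fingertips stand 11 mm ahead of it and the grasp point (between the pads) lies 8 mm behind it; x points along the fingers, y is the direction in which the jaws open and shut, and the axes are right-handed (so a half turn about x gives the same grasp; the last joint's range is limited). The gripper opens to 85 mm and grips with 20 to 120 N. Pads are 22 mm wide; open, the fingers measure 114 mm over their backs; the gripper's body (76 mm by 85 mm) begins 54 mm behind the grasp point. The pads swing forward as they close: fully open they stand 13 mm farther back than shut.
Start: joints at [-77.71, 21.807, 74.336, -0, 83.858, -12.336], TCP at [0.229, -0.5, 0.213] pointing down, gripper open.
Joint ranges: [-178.18, 178.18], [-50.72, 133.34], [12.68, 142.11], [-81.47, 261.47], [9.98, 163.14], [-165.26, 165.26]. Speed limits (degrees/s): [136.94, 136.94, 180, 180, 180, 180].

## Interface

Orientations are given as a 3x3 rotation matrix whose columns are the frame's x, y, z axes.
In Python, from rig import env gives the robot as it stands.
- The arm moves only by the tool carry_out, never from a script. Its argument "motion" is a list that holds one entry, the list of rows, each a list of 7 numbers: the shift along the tool's x, y, z in cm, then the turn, a rotation vector about the tool's x, y, z in rad, then the finger opening in cm, from 0 to 8.54. A call has 1 to 5 rows; each row is the pose to reach, as a shift and turn from the pose commanded when the call began, along the tool's axes at that moment; what a row does not reach only later rows make up. A row lasts 1/12 s, in which the tool goes at most 41.7 mm and 7.16 degrees, less where a joint would pass 70% of its speed; a pose out of reach is approached as far as the arm can. A call with a gripper value outside its range is refused whole. The fingers move at their own pace and stop on an object; "grip_force" is the grip in N (left out, the last holds). Time passes only in rows, so rows that repeat a pose let the fingers close. It gives the time, the measured TCP pose, the force and the opening at its end, in the units of the state.
- env.observe(): the state, without advancing time (a new reading comes with each control period).
- env.get_image(name): name is "scene" or "top" or "wrist"; returns a dict with "image" (384x512x3 uint8, red, green, blue), "fov_y" (degrees; the focal length in pixels is half the picture's height over the tangent of half this angle, whatever the lens; pixels are square), "cx", "cy" (the principal point, pixels), "R" (3x3) and "t" (3): a world point X has camera coordinates R X + t. Camera axes: x right, y down, z forward; pixel columns grow to the right and rows downward; lengths in m; the calibration is good to about 2 mm. A picture is of the moment at which its call begins. There is no depth.
- env.close_job(): hands the job in, once; it reports no verdict.
The state is a dict: "time_s": time; "q": joint angles; "qvel": joint speeds; "joint_efforts": joint torques, N m; "position": TCP position; "tool_rot": TCP orientation; "ft_force": force on the tool from outside, world axes, zero at the start; "wrist_torque": the same for the moment, N m; "grip_width": finger opening in m.
Only numpy, scipy, OpenCV 4.12 (cv2) and the standard library are available. Lean on these libraries where they do the work, as an engineer would, in place of code of your own. Each camera call takes 0.05 s, during which the arm holds its last target. There are 200 camera calls.

## Working session

There is one attempt and no reset: what is moved stays moved. The work goes in short steps, Python scripts to look and compute and a tool call to move; the robot and the scene stay as the last step left them, time stands still between calls to the robot, and variables do not carry over. Pictures are saved under pics/ and viewed, on a budget of 10 in all, crops included, one or two more only if the job needs it, and the job is handed in when it is done.

Besides the shell and the picture viewer there is one more tool, called after "Call:" as name(argument=value, ...), one argument or row to a line, values as JSON. carry_out: Moves the arm, as the interface text tells. Its arguments: {"type":"object","properties":{"motion":{"type":"array","items":{"type":"array","items":{"type":"array","items":{"type":"number"}}}},"grip_force":{"type":"number"}},"required":["motion"]}

```bash
mkdir -p pics; ls
cat > h.py <<'E'
import numpy as np, cv2
from rig import env
def grab(n):
    d=env.get_image(n); d['f']=192/np.tan(np.radians(d['fov_y'])/2); d['R']=np.array(d['R']); d['t']=np.array(d['t']); return d
def save(d,p): cv2.imwrite(p,cv2.cvtColor(d['image'],cv2.COLOR_RGB2BGR))
def ray(d,u,v):
    r=d['R'].T@np.array([(u-d['cx'])/d['f'],(v-d['cy'])/d['f'],1.]); return -d['R'].T@d['t'], r/np.linalg.norm(r)
def onz(d,u,v,z):
    c,r=ray(d,u,v); return c+r*(z-c[2])/r[2]
def proj(d,X):
    p=d['R']@np.array(X)+d['t']; return d['f']*p[0]/p[2]+d['cx'], d['f']*p[1]/p[2]+d['cy']
def tri(l):
    A=np.zeros((3,3));b=np.zeros(3)
    for d,u,v in l:
        c,r=ray(d,u,v);M=np.eye(3)-np.outer(r,r);A+=M;b+=M@c
    X=np.linalg.solve(A,b)
    return X,[np.hypot(*(np.array(proj(d,X))-(u,v))) for d,u,v in l]
E
python3 - <<'E'
from h import *
import pickle
D={n:grab(n) for n in("scene","top","wrist")}
pickle.dump(D,open('d0.pkl','wb'))
for n,d in D.items(): save(d,f'pics/{n}0.png'); print(n,d['fov_y'],d['cx'],d['cy'],ray(d,256,192))
E
```

```text
pics
scene 52.13569902109132 256.384804396326 188.18087548196357 (array([-0.08158162,  0.76573945,  0.83002028]), array([ 0.54682354, -0.58058546, -0.60324501]))
top 50.97968689974583 254.314898201622 191.07444838479327 (array([0.45637499, 0.03904631, 1.3859872 ]), array([ 0.0845696 ,  0.00658035, -0.99639585]))
wrist 70.4073310683589 258.82705282581986 197.14803269766935 (array([ 0.29605056, -0.47104162,  0.37229901]), array([-0.24865499, -0.1009754 , -0.96331442]))
```

View pics/scene0.png

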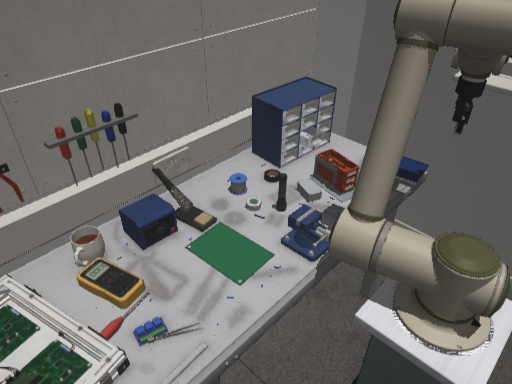

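View pics/top0.png

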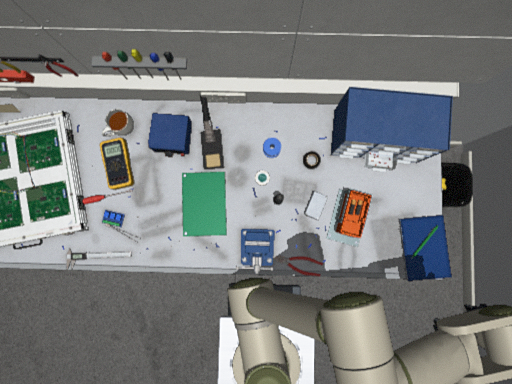

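The scene view shows the orange pile at about (337,170) and the green mat at (230,250). In the top view the pile is at (352,212), the mat at (204,204), the torch at (278,198), and the grey box at (315,205). Next I'll enlarge the pile.

Run:
```python
from h import *
import pickle
D=pickle.load(open('d0.pkl','rb'))
a=cv2.resize(D['scene']['image'][140:215,290:370],None,fx=5,fy=5,interpolation=cv2.INTER_CUBIC)
b=cv2.resize(D['top']['image'][175:250,300:380],None,fx=5,fy=5,interpolation=cv2.INTER_CUBIC)
cv2.imwrite('pics/c0.png',np.hstack([a,b])[:,:,::-1])
d=D['top']
for n,u,v,z in[('pile',352,212,.1),('mat',204,204,0),('torch',278,198,.138),('tin',262,177,.02),('spool',271,147,.05),('box',315,205,.034)]: print(n,onz(d,u,v,z))
```

```text
pile [ 0.50939495 -0.25971433  0.1       ]
mat [0.52793291 0.22641081 0.        ]
torch [ 0.54534568 -0.02147219  0.138     ]
tin [0.62422402 0.02891032 0.02      ]
spool [0.72279224 0.00138188 0.05      ]
box [ 0.53239129 -0.15106722  0.034     ]
```

View pics/c0.png

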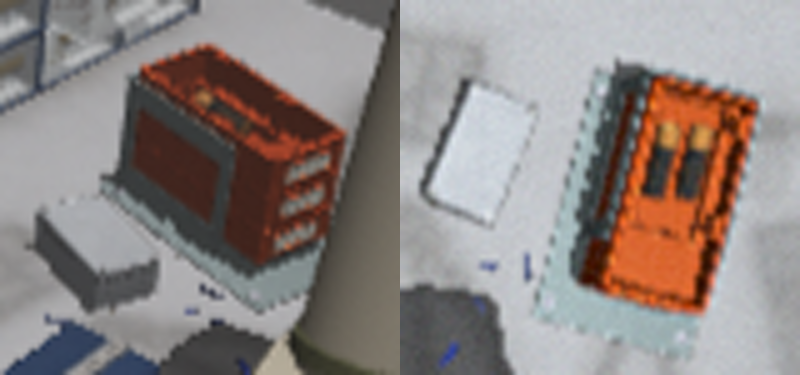

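```bash
cat >> h.py <<'E'
from scipy.spatial.transform import Rotation as Ro
def down(yaw):  # tool x down, tool y along heading yaw (deg)
    c,s=np.cos(np.radians(yaw)),np.sin(np.radians(yaw)); x=np.array([0,0,-1.]);y=np.array([c,s,0]); return np.c_[x,y,np.cross(x,y)]
def plan(p,yaw,o=None):
    o=o or env.observe(); R=np.array(o['tool_rot']); 
    for k in (0,180):
        print(k,'shift cm',(R.T@(np.array(p)-o['position'])*100).round(2),'rot',Ro.from_matrix(R.T@down(yaw+k)).as_rotvec().round(3))
E
python3 - <<'E'
from h import *
import pickle
D=pickle.load(open('d0.pkl','rb'))
o=env.observe(); print(o['position'],np.array(o['tool_rot']).round(3),o['q'],o['grip_width'],o['ft_force'],o['time_s'])
d=D['wrist']; R=np.array(o['tool_rot']); c,r=ray(d,256,192); print('cam in tool',R.T@(c-o['position']),'fwd',R.T@r)
h=cv2.cvtColor(D['top']['image'],cv2.COLOR_RGB2HSV)
m=cv2.inRange(h,(3,150,120),(15,255,255)); m[:,:300]=0; m[:,390:]=0;m[250:]=0;m[:170]=0
c=max(cv2.findContours(m,0,2)[0],key=cv2.contourArea); r=cv2.minAreaRect(c); print(r)
P=[onz(D['top'],*p,.101) for p in cv2.boxPoints(r)]; print(np.array(P).round(3))
m=cv2.inRange(h,(60,100,40),(85,255,255)); c=max(cv2.findContours(m,0,2)[0],key=cv2.contourArea);r=cv2.minAreaRect(c)
print('mat',r); print(np.array([onz(D['top'],*p,.002) for p in cv2.boxPoints(r)]).round(3))
plan([0.42,-0.25,0.26],-13)
E
```

```text
[ 0.22912385 -0.49974629  0.21228649] [[-0.     0.417 -0.909]
 [ 0.001 -0.909 -0.417]
 [-1.    -0.001 -0.   ]] [-7.77101572e+01  2.18313335e+01  7.43704523e+01 -3.10637662e-04
  8.38583506e+01 -1.23349027e+01] 0.08579208657891307 [-0.54062347 -0.23964923  0.30646477] 0.15
cam in tool [-0.15999834  0.00162822 -0.07283565] fwd [ 0.96326731 -0.01082695  0.26832604]
((355.1960144042969, 213.9582061767578), (21.511037826538086, 44.348594665527344), 14.534454345703125)
[[ 0.443 -0.219  0.101]
 [ 0.58  -0.254  0.101]
 [ 0.565 -0.32   0.101]
 [ 0.427 -0.285  0.101]]
mat ((203.44297790527344, 203.54782104492188), (62.77372360229492, 42.52338790893555), 88.66777801513672)
[[0.635 0.308 0.002]
 [0.642 0.161 0.002]
 [0.426 0.149 0.002]
 [0.418 0.294 0.002]]
0 shift cm [ -4.75 -14.75 -27.76] rot [-0.914 -0.001  0.001]
180 shift cm [ -4.75 -14.75 -27.76] rot [2.227e+00 1.000e-03 1.000e-03]
```

Run:
```python
from h import *
plan([0.47,-0.26,0.28],-14.5)
```

```text
0 shift cm [ -6.75 -11.76 -31.89] rot [-0.888 -0.001  0.001]
180 shift cm [ -6.75 -11.76 -31.89] rot [2.254e+00 1.000e-03 1.000e-03]
```

Call:
carry_out(
  motion=[
    [[-1.4,-1.2,-3.2,-0.09,0,0,8.5],[-2.8,-2.4,-6.4,-0.18,0,0,8.5],[-4.2,-3.6,-9.6,-0.27,0,0,8.5],[-5.6,-4.8,-12.8,-0.36,0,0,8.5],[-6.75,-5.9,-16,-0.45,0,0,8.5]],
  ],
)

```text
time_s: 0.57
position: [0.3509, -0.3783, 0.2811]
tool_rot: [[0.0, 0.773, -0.634], [-0.0, -0.634, -0.773], [-1.0, 0.0, 0.0]]
ft_force: [0.6, 0.4, 0.3]
grip_width: 0.0851
```

Run:
```python
from h import *
plan([0.47,-0.26,0.28],-14.5)
```

```text
0 shift cm [  0.11   1.71 -16.7 ] rot [-0.434  0.    -0.   ]
180 shift cm [  0.11   1.71 -16.7 ] rot [ 2.708 -0.    -0.   ]
```

Call:
carry_out(
  motion=[
    [[0,0.3,-3.4,-0.09,0,0,8.5],[0,0.7,-6.8,-0.18,0,0,8.5],[0,1.0,-10,-0.27,0,0,8.5],[0,1.4,-13.4,-0.36,0,0,8.5],[0,1.7,-16.7,-0.434,0,0,8.5]],
  ],
)

```text
time_s: 0.98
position: [0.4705, -0.2603, 0.2801]
tool_rot: [[-0.0, 0.968, -0.25], [0.0, -0.25, -0.968], [-1.0, -0.0, -0.0]]
ft_force: [0.4, -1.9, 0.2]
grip_width: 0.085
```

Run:
```python
from h import *
import pickle
o=env.observe(); print(o['position'],o['qvel'])
d=grab('wrist'); pickle.dump(d,open('w1.pkl','wb')); save(d,'pics/w1.png')
for p in ([.435,-.252,.101],[.504,-.27,.101]): print(proj(d,p))
```

```text
[ 0.47054431 -0.26031486  0.28005545] [ 4.35173002e+01  1.06222336e+01 -1.53738358e+01 -4.13628899e-02
  4.69567630e+00 -6.08165716e+00]
(np.float64(229.43842078506242), np.float64(175.3068957605798))
(np.float64(285.56939306363694), np.float64(175.43394466453222))
```

View pics/w1.png

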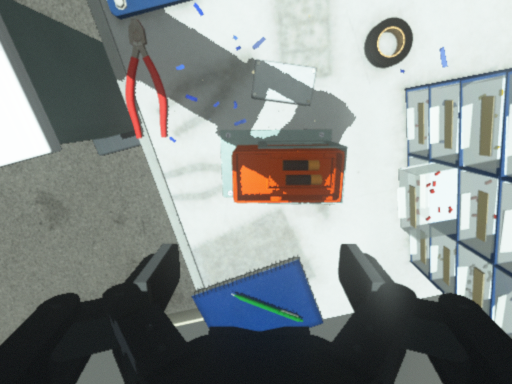

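The wrist view shows the pile seen from above. The tray's front is at u≈235, its back at u≈346, its side rims run at v≈147 and v≈203, and the cells are at (300,165) and (300,180). I'll go lower for a close pair of views.

Call:
carry_out(
  motion=[
    [[3,-1,1,0,0,0,5],[6,-1.5,1,0,0,0,5],[8,-1.5,1,0,0,0,5],[8,-1.5,1,0,0,0,5],[8,-1.5,1,0,0,0,5]],
  ],
)

```text
time_s: 1.45
position: [0.4524, -0.2676, 0.2002]
tool_rot: [[-0.001, 0.967, -0.254], [0.001, -0.254, -0.967], [-1.0, -0.001, -0.001]]
ft_force: [0.1, -0.4, 0.9]
grip_width: 0.05
```

Run:
```python
from h import *
import pickle
o=env.observe(); print(o['position'],o['qvel'].round(1) if hasattr(o['qvel'],'round') else o['qvel'])
pickle.dump(grab('wrist'),open('wA.pkl','wb'))
```

```text
[ 0.45241715 -0.26761184  0.20016581] [ 0.1 -1.5 -3.   0.1  0.5 -0.2]
```

Call:
carry_out(
  motion=[
    [[0,-3,-3,0,0,0,5],[0,-5,-5,0,0,0,5],[0,-5,-5,0,0,0,5],[0,-5,-5,0,0,0,5]],
  ],
)

```text
time_s: 1.83
position: [0.4173, -0.2064, 0.2023]
tool_rot: [[0.003, 0.967, -0.253], [-0.003, -0.253, -0.967], [-1.0, 0.004, 0.002]]
ft_force: [-0.2, -0.9, 0.6]
grip_width: 0.0501
```

Run:
```python
from h import *
import pickle
o=env.observe(); print(o['position'])
B=grab('wrist'); pickle.dump(B,open('wB.pkl','wb')); A=pickle.load(open('wA.pkl','rb'))
I=[]
for d in(A,B):
    u,v=map(int,proj(d,[.504,-.27,.101])); x0=max(0,min(u-110,512-200)); y0=max(0,min(v-75,384-150)); print('origin',x0,y0)
    I.append(cv2.resize(d['image'][y0:y0+150,x0:x0+200],None,fx=3.9,fy=3.9,interpolation=cv2.INTER_CUBIC)[:,:780])
    m=cv2.inRange(cv2.cvtColor(d['image'],cv2.COLOR_RGB2HSV),(3,150,60),(15,255,255))
    c=max(cv2.findContours(m,0,2)[0],key=cv2.contourArea); print(cv2.boundingRect(c),cv2.minAreaRect(c))
cv2.imwrite('pics/AB.png',cv2.resize(np.vstack(I),(520,780) if 0 else (400,600))[:,:,::-1])
cv2.imwrite('pics/A.png',I[0][:,:,::-1]);cv2.imwrite('pics/B.png',I[1][:,:,::-1])
```

```text
[ 0.41729595 -0.2064355   0.20228495]
origin 199 105
(240, 143, 129, 72) ((304.0, 178.5), (71.0, 128.0), 90.0)
origin 243 152
(282, 181, 145, 77) ((354.0, 219.0), (76.0, 144.0), 90.0)
```

View pics/A.png

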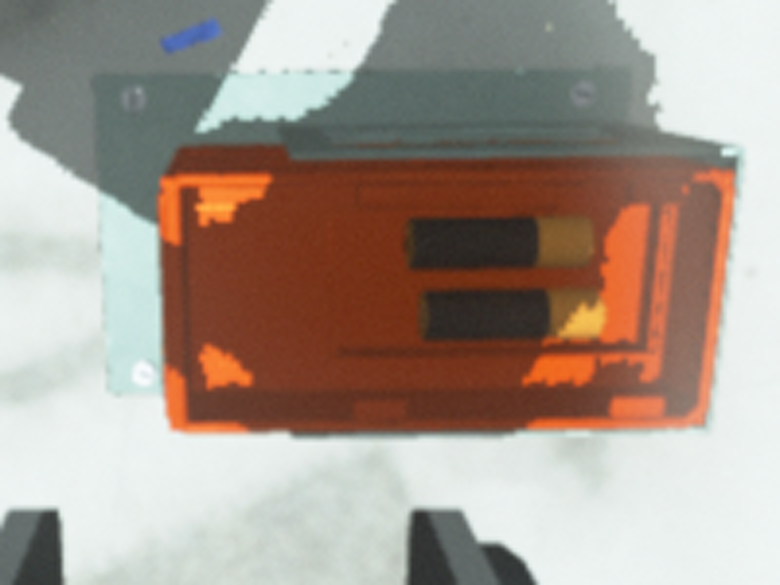

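View pics/B.png

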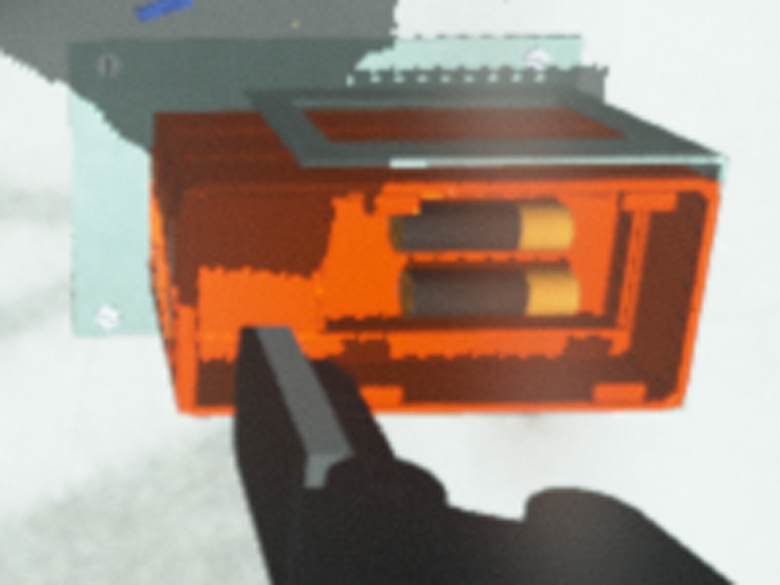

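View A's crop shows the rim corners: front-left (162,176), front-right (174,432), back-right (708,430), back-left (738,168). In view B they are front-left about (178,186), front-right (183,413), back-right (683,406) and back-left (718,182). Both cells lie in the foot.

Run:
```python
from h import *
import pickle
A=pickle.load(open('wA.pkl','rb'));B=pickle.load(open('wB.pkl','rb'))
a=dict(FL=(162,176),FR=(174,432),BR=(708,430),BL=(738,168)); b=dict(FL=(178,186),FR=(183,413),BR=(683,406),BL=(718,182))
P={}
for k in a:
    ua=np.array(a[k])/3.9+(199,105)-.4; ub=np.array(b[k])/3.9+(243,152)-.4
    X,e=tri([(A,*ua),(B,*ub)]); P[k]=onz(A,*ua,.101); print(k,X.round(4),np.round(e,2),'onz A',P[k].round(4),'B',onz(B,*ub,.101).round(4))
f=(P['FL']+P['FR'])/2;g=(P['BL']+P['BR'])/2
print('F',f,'C',(f+g)/2,'len',np.linalg.norm(g-f),'wF',np.linalg.norm(P['FL']-P['FR']),'wB',np.linalg.norm(P['BL']-P['BR']),'yaw',np.degrees(np.arctan2(*(g-f)[1::-1])),[np.degrees(np.arctan2(*(P[x]-P[y])[1::-1])) for x,y in(('BL','FL'),('BR','FR'),('FL','FR'),('BL','BR'))])
```

```text
FL [ 0.4455 -0.2246  0.0952] [0.55 0.52] onz A [ 0.4465 -0.2238  0.101 ] B [ 0.4448 -0.223   0.101 ]
FR [ 0.4313 -0.2889  0.0984] [0.26 0.24] onz A [ 0.4314 -0.2881  0.101 ] B [ 0.4315 -0.2872  0.101 ]
BR [ 0.5697 -0.3274  0.0912] [0.41 0.39] onz A [ 0.5658 -0.3229  0.101 ] B [ 0.5652 -0.3203  0.101 ]
BL [ 0.5819 -0.2582  0.0987] [0.94 0.88] onz A [ 0.5817 -0.2574  0.101 ] B [ 0.5798 -0.2574  0.101 ]
F [ 0.43897689 -0.25593951  0.101     ] C [ 0.50636265 -0.27303513  0.101     ] len 0.13904099928783747 wF 0.06609971541536838 wB 0.06740919484143996 yaw -14.235474113225047 [np.float64(-13.964632508786087), np.float64(-14.507294631939464), np.float64(76.82042131072176), np.float64(76.37348135978102)]
```

Run:
```python
from h import *
o=env.observe(); print(o['position'])
plan([0.441,-0.2563,0.15],-14,o)
```

```text
[ 0.41770711 -0.20722448  0.20193763]
0 shift cm [5.21 3.48 4.15] rot [-0.012  0.002 -0.003]
180 shift cm [5.21 3.48 4.15] rot [ 3.129e+00 -5.000e-03 -3.000e-03]
```

Call:
carry_out(
  motion=[
    [[2,2,2.5,-0.012,0.002,-0.003,3],[4,3.5,4.15,-0.012,0.002,-0.003,3],[5.2,3.5,4.15,-0.012,0.002,-0.003,3],[5.2,3.5,4.15,-0.012,0.002,-0.003,3],[5.2,3.5,4.15,-0.012,0.002,-0.003,3]],
  ],
)

```text
time_s: 2.3
position: [0.4405, -0.2564, 0.1484]
tool_rot: [[-0.003, 0.97, -0.243], [0.003, -0.243, -0.97], [-1.0, -0.003, -0.002]]
ft_force: [0.6, -0.2, 1.1]
grip_width: 0.03
```

Run:
```python
from h import *
o=env.observe(); print(o['position'],o['grip_width'],o['ft_force'])
plan([0.441,-0.2563,0.09],-14,o)
d=grab('wrist'); save(d,'pics/pre.png')
```

```text
[ 0.44052173 -0.25638556  0.14837111] 0.030008026174653996 [ 0.58796616 -0.21244493  1.10162169]
0 shift cm [ 5.84  0.06 -0.01] rot [-0.001 -0.002  0.003]
180 shift cm [ 5.84  0.06 -0.01] rot [3.14e+00 5.00e-03 3.00e-03]
```

View pics/pre.png

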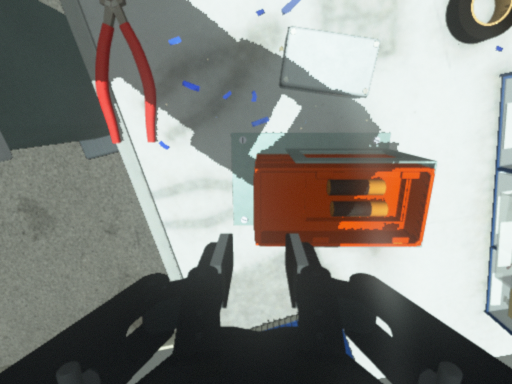

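The fingers at u≈225 and 295 straddle the front wall at u≈258, so the alignment is good. Descending now.

Call:
carry_out(
  motion=[
    [[2,0,0,0,0,0,3],[3.5,0,0,0,0,0,3],[4.7,0,0,0,0,0,3],[5.4,0,0,0,0,0,3],[5.8,0,0,0,0,0,3]],
  ],
)

```text
time_s: 2.77
position: [0.4403, -0.2555, 0.0906]
tool_rot: [[-0.002, 0.97, -0.242], [0.002, -0.242, -0.97], [-1.0, -0.002, -0.002]]
ft_force: [1.0, -0.3, -0.3]
grip_width: 0.0299
```

Call:
carry_out(
  motion=[
    [[0,0,0,0,0,0,1.5],[0,0,0,0,0,0,0.8],[0,0,0,0,0,0,0.4],[0,0,0,0,0,0,0],[0,0,0,0,0,0,0]],
  ],
  grip_force=30,
)

```text
time_s: 3.18
position: [0.4402, -0.2556, 0.0907]
tool_rot: [[-0.002, 0.97, -0.243], [0.002, -0.243, -0.97], [-1.0, -0.002, -0.002]]
ft_force: [-0.2, -0.5, -0.3]
grip_width: 0.0002
```

Call:
carry_out(
  motion=[
    [[0,0,0,0,0,0,0],[0,0,0,0,0,0,0],[0,0,0,0,0,0,0]],
  ],
  grip_force=80,
)

```text
time_s: 3.43
position: [0.44, -0.2555, 0.0903]
tool_rot: [[-0.002, 0.97, -0.243], [0.003, -0.243, -0.97], [-1.0, -0.003, -0.002]]
ft_force: [0.3, 0.5, 0.1]
grip_width: -0.0003
```

The jaws closed fully, so they missed the wall. I'll look before doing anything else.

Run:
```python
from h import *
import pickle
d=grab('wrist'); pickle.dump(d,open('wC.pkl','wb'))
save(d,'pics/miss.png')
o=env.observe(); R=np.array(o['tool_rot']);p=np.array(o['position'])
for n,q in [('tip',[.011,0,0]),('tcp',[0,0,0])]: print(n,proj(d,p+R@q))
print('F pred',proj(d,[.4385,-.2557,.101]))
```

```text
tip (np.float64(257.473786847784), np.float64(225.9832665273136))
tcp (np.float64(257.39391246653656), np.float64(232.66258824402868))
F pred (np.float64(254.90793156924437), np.float64(240.89507364224065))
```

View pics/miss.png

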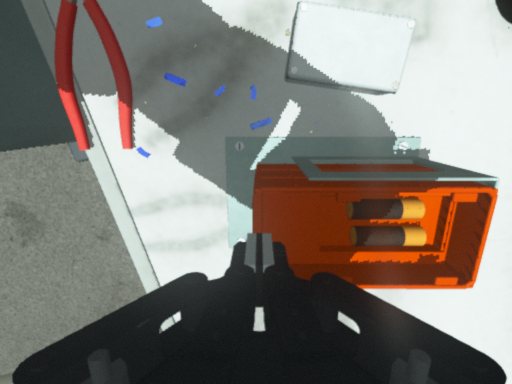

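Run:
```python
from h import *
import pickle
C=pickle.load(open('wC.pkl','rb')); s=grab('scene'); pickle.dump(s,open('sC.pkl','wb'))
u,v=map(int,proj(s,[.44,-.256,.1])); print(u,v)
a=cv2.resize(C['image'][160:300,230:310],None,fx=4.2,fy=4.2,interpolation=cv2.INTER_CUBIC)
y0=max(0,v-60);x0=u-40
b=cv2.resize(s['image'][y0:y0+120,x0:x0+80],(392,588),interpolation=cv2.INTER_CUBIC); a=a[:588]; print(y0,x0,a.shape)
cv2.imwrite('pics/z.png',np.hstack([a,b])[:,:,::-1])
o=env.observe();print(o['position'],o['grip_width'],o['ft_force'],o['joint_efforts'])
for k,p in dict(FL=(255,187),FR=(257,287),BR=(472,289),BL=(497,185)).items(): print(k,onz(C,*p,.101).round(4))
```

```text
351 168
108 311 (588, 336, 3)
[ 0.44003358 -0.25548398  0.0902292 ] 0.00033561079805050634 [-0.01152141 -0.34616     0.07417882] [ 3.39033228e-03 -4.32075691e+01 -1.83023947e+01  6.53582174e-04
  1.16999616e-02  3.28685883e-05]
FL [ 0.4468 -0.2233  0.101 ]
FR [ 0.4319 -0.2871  0.101 ]
BR [ 0.5641 -0.3215  0.101 ]
BL [ 0.5796 -0.2552  0.101 ]
```

View pics/z.png

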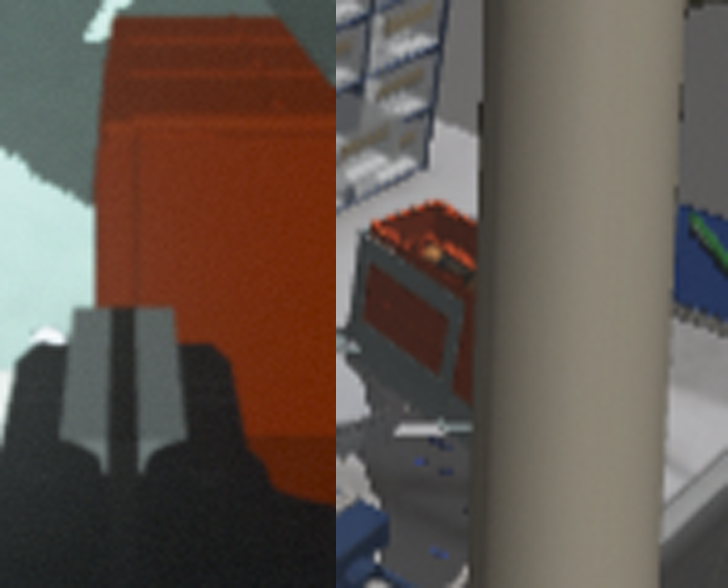

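The zoom shows a gap between the two pads, right over the wall, so the zero reading may be wrong. A gentle 1 cm pull towards the front will tell, with no risk to the pile.

Call:
carry_out(
  motion=[
    [[0,-0.2,0,0,0,0,0],[0,-0.5,0,0,0,0,0],[0,-0.8,0,0,0,0,0],[0,-1,0,0,0,0,0],[0,-1,0,0,0,0,0]],
  ],
)

```text
time_s: 3.95
position: [0.4299, -0.2529, 0.0903]
tool_rot: [[-0.003, 0.97, -0.243], [0.003, -0.243, -0.97], [-1.0, -0.003, -0.002]]
ft_force: [0.3, 1.1, 0.1]
grip_width: -0.0002
```

```bash
cat > chk.py <<'E'
from h import *
import sys
def cells(d):
    h=cv2.cvtColor(d['image'],cv2.COLOR_RGB2HSV)
    m=cv2.inRange(h,(0,150,60),(17,255,255)); c=max(cv2.findContours(m,0,2)[0],key=cv2.contourArea)
    hull=cv2.convexHull(c); return hull,cv2.minAreaRect(c),cv2.boundingRect(c)
E
python3 - <<'E'
from chk import *
import pickle
C=pickle.load(open('wC.pkl','rb')); d=grab('wrist'); pickle.dump(d,open('wD.pkl','wb'))
o=env.observe();print(o['position'],o['grip_width'],o['ft_force'])
x=[]
for e in (C,d):
    hull,r,b=cells(e); print(r,b); print('rect BR',onz(e,b[0]+b[2],b[1]+b[3]/2,.101).round(4),'L',onz(e,b[0],b[1]+b[3]/2,.101).round(4))
# shift of tray texture in picture: match cell patch
t=C['image'][195:250,340:435]; r=cv2.matchTemplate(d['image'],t,cv2.TM_CCOEFF_NORMED); print(cv2.minMaxLoc(r))
E
```

```text
[ 0.43011795 -0.2529991   0.09032804] -0.00015925768130136105 [-0.21941093  0.25663418 -1.27945321]
((371.5614929199219, 230.72250366210938), (242.11093139648438, 116.43510437011719), 5.498162746429443) (253, 164, 245, 125)
rect BR [ 0.5801 -0.2814  0.101 ] L [ 0.4397 -0.2464  0.101 ]
((385.4263610839844, 231.53085327148438), (245.9563751220703, 119.14864349365234), 5.587244033813477) (267, 164, 245, 126)
rect BR [ 0.5779 -0.2811  0.101 ] L [ 0.4375 -0.2461  0.101 ]
(-0.4648374617099762, 0.9578844308853149, (111, 112), (355, 195))
```

The cells moved 15 px in the image, which is what a stationary tray would give. So the closed fingers passed over the wall without touching it. I'll check the rim height with the two fixed cameras, which don't depend on the arm.

Run:
```python
from h import *
import pickle
D=pickle.load(open('d0.pkl','rb')); S,T=D['scene'],D['top']
s=dict(FL=(268,158),FR=(345,130),BL=(128,75),BR=(208,45)); t=dict(FL=(610,285),FR=(707,312),BL=(653,78),BR=(758,103))
A=pickle.load(open('wA.pkl','rb'));B=pickle.load(open('wB.pkl','rb'))
a=dict(FL=(162,176),FR=(174,432),BR=(708,430),BL=(738,168))
for k in s:
    us=np.array(s[k])/5+(290,140)-.4; ut=(np.array(t[k])-(400,0))/5+(300,175)-.4; ua=np.array(a[k])/3.9+(199,105)-.4
    X,e=tri([(S,*us),(T,*ut)]); Y,f=tri([(S,*us),(A,*ua)]); print(k,X.round(4),np.round(e,1),'S+A',Y.round(4),np.round(f,1))
# fingertip in C
C=pickle.load(open('wC.pkl','rb')); D2=pickle.load(open('wD.pkl','rb'))
# finger width scale: where would near-face bottom corners (v~234,u 245..274) lie at various z
for z in(.07,.08,.09,.1,.11,.12): print(z,onz(C,245,234,z).round(4),onz(C,274,234,z).round(4))
```

```text
FL [ 0.4492 -0.2254  0.0994] [1.  1.1] S+A [ 0.4486 -0.2224  0.1012] [0.7 2.6]
FR [ 0.4318 -0.288   0.1003] [0.3 0.3] S+A [ 0.4319 -0.2878  0.1005] [0.2 0.7]
BL [ 0.583  -0.2523  0.0944] [1.2 1.4] S+A [ 0.5902 -0.2598  0.0869] [0.7 2.9]
BR [ 0.5659 -0.3206  0.0974] [0.4 0.4] S+A [ 0.5695 -0.3262  0.0932] [0.3 1. ]
0.07 [ 0.4287 -0.263   0.07  ] [ 0.449  -0.2681  0.07  ]
0.08 [ 0.4304 -0.2588  0.08  ] [ 0.4496 -0.2636  0.08  ]
0.09 [ 0.432  -0.2545  0.09  ] [ 0.4501 -0.259   0.09  ]
0.1 [ 0.4337 -0.2503  0.1   ] [ 0.4506 -0.2545  0.1   ]
0.11 [ 0.4354 -0.2461  0.11  ] [ 0.4512 -0.25    0.11  ]
0.12 [ 0.437  -0.2419  0.12  ] [ 0.4517 -0.2455  0.12  ]
```

The fixed cameras confirm the rim at z≈0.100. The wrist view puts the closed fingertips at z≈0.112: 30 mm of opening spans about 56 px, giving a depth of 146 mm. So the tips end about 22 mm behind the reported TCP, not 11 mm ahead of it as the text says. I'll trust the measurement, open up, and go lower in steps while watching the force.

Call:
carry_out(
  motion=[
    [[-0.5,0.5,0,0,0,0,3],[-0.5,1,0,0,0,0,3],[-0.5,1.05,0,0,0,0,3],[-0.5,1.05,0,0,0,0,3]],
  ],
  grip_force=30,
)

```text
time_s: 4.33
position: [0.441, -0.2557, 0.0952]
tool_rot: [[-0.002, 0.97, -0.242], [0.002, -0.242, -0.97], [-1.0, -0.003, -0.002]]
ft_force: [-0.2, -0.2, 0.4]
grip_width: 0.03
```

Call:
carry_out(
  motion=[
    [[0.5,0,0,0,0,0,3],[1,0,0,0,0,0,3],[1.5,0,0,0,0,0,3],[2,0,0,0,0,0,3],[2,0,0,0,0,0,3]],
  ],
)

```text
time_s: 4.75
position: [0.44, -0.2551, 0.074]
tool_rot: [[-0.004, 0.97, -0.243], [0.004, -0.243, -0.97], [-1.0, -0.005, -0.003]]
ft_force: [0.2, -0.7, 0.3]
grip_width: 0.0303
```

Call:
carry_out(
  motion=[
    [[0.4,0,0,0,0,0,3],[0.8,0,0,0,0,0,3],[1.2,0,0,0,0,0,3],[1.4,0,0,0,0,0,3],[1.4,0,0,0,0,0,3]],
  ],
)

```text
time_s: 5.17
position: [0.4403, -0.2553, 0.0607]
tool_rot: [[-0.003, 0.97, -0.243], [0.003, -0.243, -0.97], [-1.0, -0.004, -0.002]]
ft_force: [0.5, 1.1, 0.0]
grip_width: 0.0298
```

Run:
```python
from h import *
import pickle
d=grab('wrist'); pickle.dump(d,open('wE.pkl','wb'))
o=env.observe();print(o['position'],o['grip_width'],o['ft_force'])
u,v=map(int,proj(d,[.44,-.256,.1])); print(u,v)
a=cv2.resize(d['image'][v-110:v+80,u-100:u+100],None,fx=3.5,fy=3.1,interpolation=cv2.INTER_CUBIC); cv2.imwrite('pics/e.png',a[:,:,::-1])
```

```text
[ 0.44038288 -0.25546612  0.06102257] 0.029895753937120437 [-0.40463803  0.35095295 -0.33486409]
256 266
```

View pics/e.png

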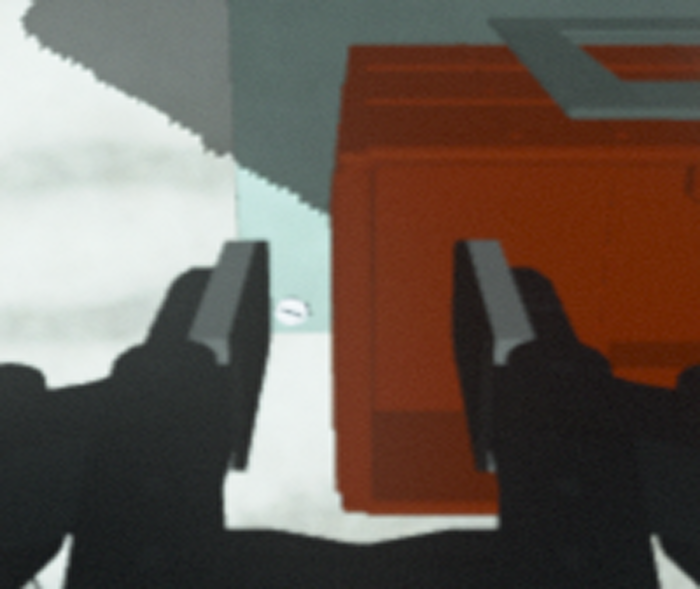

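The fingers straddle the wall (wall at u 335–372, pads at 268 and 455) and there is no contact yet, which confirms the tip offset. I'll try closing here.

Call:
carry_out(
  motion=[
    [[0.2,0,0,0,0,0,1.5],[0.2,0,0,0,0,0,0.8],[0.2,0,0,0,0,0,0.4],[0.2,0,0,0,0,0,0],[0.2,0,0,0,0,0,0]],
  ],
  grip_force=30,
)

```text
time_s: 5.63
position: [0.4404, -0.2555, 0.0593]
tool_rot: [[-0.002, 0.97, -0.243], [0.003, -0.243, -0.97], [-1.0, -0.003, -0.002]]
ft_force: [-0.0, -0.5, -0.2]
grip_width: 0.0041
```

The jaws stopped at 4.1 mm, so they are on the wall. I'll open slightly and find the floor so the overlap is as deep as possible.

Call:
carry_out(
  motion=[
    [[0,0,0,0,0,0,1.4],[0,0,0,0,0,0,1.4],[0.2,0,0,0,0,0,1.4],[0.3,0,0,0,0,0,1.4],[0.3,0,0,0,0,0,1.4]],
  ],
)

```text
time_s: 6.05
position: [0.4405, -0.2556, 0.0563]
tool_rot: [[-0.002, 0.97, -0.243], [0.003, -0.243, -0.97], [-1.0, -0.003, -0.002]]
ft_force: [-0.8, 0.9, 0.5]
grip_width: 0.0139
```

Call:
carry_out(
  motion=[
    [[0.1,0,0,0,0,0,1.4],[0.2,0,0,0,0,0,1.4],[0.2,0,0,0,0,0,1.4]],
  ],
)

```text
time_s: 6.3
position: [0.4401, -0.2556, 0.0557]
tool_rot: [[-0.003, 0.97, -0.242], [0.002, -0.242, -0.97], [-1.0, -0.003, -0.001]]
ft_force: [-6.3, 2.8, 19.9]
grip_width: 0.0136
```

Floor contact came at TCP z=0.0557 with 20 N, so the tips end about 19 mm behind the TCP, in line with the vision estimate. I'll raise 3.5 mm, grip, and slide.

Call:
carry_out(
  motion=[
    [[-0.4,0,0,0,0,0,1.4],[-0.4,0,0,0,0,0,1.4],[-0.4,0,0,0,0,0,0],[-0.4,0,0,0,0,0,0],[-0.4,0,0,0,0,0,0]],
  ],
  grip_force=50,
)

```text
time_s: 6.72
position: [0.4406, -0.2556, 0.0583]
tool_rot: [[-0.002, 0.97, -0.242], [0.002, -0.242, -0.97], [-1.0, -0.003, -0.002]]
ft_force: [-1.0, 0.8, 4.7]
grip_width: 0.0043
```

Call:
carry_out(
  motion=[
    [[0,0,0,0,0,0,0],[0,-0.2,0,0,0,0,0],[0,-0.5,0,0,0,0,0],[0,-0.8,0,0,0,0,0],[0,-1,0,0,0,0,0]],
  ],
  grip_force=80,
)

```text
time_s: 7.13
position: [0.4306, -0.2531, 0.0582]
tool_rot: [[-0.002, 0.97, -0.243], [0.002, -0.243, -0.97], [-1.0, -0.002, -0.002]]
ft_force: [2.1, -0.7, 1.4]
grip_width: 0.0035
```

Call:
carry_out(
  motion=[
    [[0,-0.4,0,0,0,0,0],[0,-0.8,0,0,0,0,0],[0,-1.2,0,0,0,0,0],[0,-1.6,0,0,0,0,0],[0,-1.6,0,0,0,0,0]],
  ],
)

```text
time_s: 7.55
position: [0.4142, -0.2488, 0.0583]
tool_rot: [[-0.003, 0.97, -0.243], [0.003, -0.243, -0.97], [-1.0, -0.004, -0.002]]
ft_force: [-1.9, 0.1, 5.3]
grip_width: 0.0033
```

Run:
```python
from h import *
import pickle
E=pickle.load(open('wE.pkl','rb')); d=grab('wrist'); pickle.dump(d,open('wF.pkl','wb'))
o=env.observe();print(o['position'],o['grip_width'],o['ft_force'],o['wrist_torque'])
save(d,'pics/f.png')
```

```text
[ 0.41427419 -0.2488326   0.05836688] 0.003055173903905525 [-3.68256186  2.17626839  6.46555887] [0.05112921 0.35841894 0.0414627 ]
```

View pics/f.png

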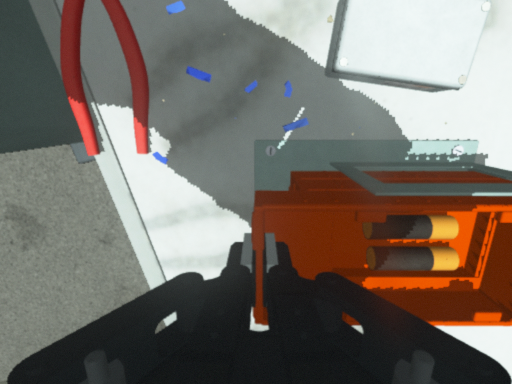

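The top tray has slid about 26 mm. Its front edge is at u≈256 while the trays below show theirs at u≈291. The cells are in place at (410,228) and (412,258). I'll hold briefly and then lift slowly.

Call:
carry_out(
  motion=[
    [[0,0,0,0,0,0,0],[0,0,0,0,0,0,0],[0,0,0,0,0,0,0],[-0.2,0,0,0,0,0,0],[-0.5,0,0,0,0,0,0]],
  ],
  grip_force=90,
)

```text
time_s: 8.02
position: [0.4145, -0.2486, 0.0628]
tool_rot: [[-0.004, 0.97, -0.242], [0.004, -0.242, -0.97], [-1.0, -0.005, -0.003]]
ft_force: [-0.0, 0.4, -2.4]
grip_width: 0.0033
```

Call:
carry_out(
  motion=[
    [[-0.4,0,0,0,0,0,0],[-0.8,0,0,0,0,0,0],[-1.4,0,0,0,0,0,0],[-2,0,0,0,0,0,0],[-2.5,0,0,0,0,0,0]],
  ],
)

```text
time_s: 8.43
position: [0.4154, -0.2493, 0.0891]
tool_rot: [[-0.002, 0.97, -0.242], [0.002, -0.242, -0.97], [-1.0, -0.003, -0.002]]
ft_force: [-0.5, -0.4, -1.5]
grip_width: 0.0032
```

Run:
```python
from h import *
import pickle
F=pickle.load(open('wF.pkl','rb')); d=grab('wrist'); pickle.dump(d,open('wG.pkl','wb'))
o=env.observe();print(o['position'],o['grip_width'],o['ft_force'],o['wrist_torque'])
save(d,'pics/g.png')
t=F['image'][205:275,355:465]; print(cv2.minMaxLoc(cv2.matchTemplate(d['image'],t,cv2.TM_CCOEFF_NORMED)))
```

```text
[ 0.41572334 -0.2496509   0.08987597] 0.0030571158977659328 [ 0.4817934  -0.96131166 -1.15660652] [0.04383207 0.09490431 0.00803764]
(-0.4673348665237427, 0.9864057302474976, (173, 172), (354, 204))
```

View pics/g.png

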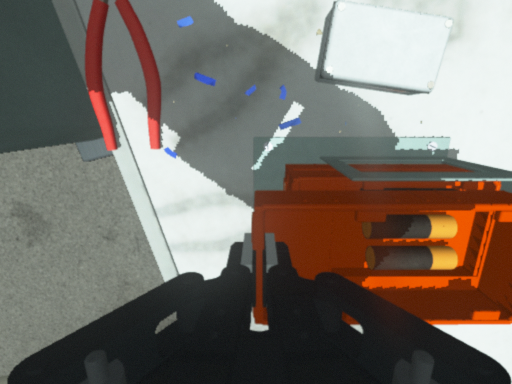

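The tray is rigid in the grip: the cells' patch shifted only 1 px, so it is level and its force is about its own weight. The lower pile stayed in place. I'm now 12 pictures in, over the budget of 10, so all further checks will be numeric. Lifting higher.

Call:
carry_out(
  motion=[
    [[-1,0,0,0,0,0,0],[-3,0,0,0,0,0,0],[-5.5,0,0,0,0,0,0],[-8,0,0,0,0,0,0],[-10,0,0,0,0,0,0]],
  ],
)

```text
time_s: 8.9
position: [0.4156, -0.2496, 0.1902]
tool_rot: [[-0.001, 0.97, -0.243], [0.002, -0.243, -0.97], [-1.0, -0.002, -0.001]]
ft_force: [0.8, -0.2, -2.6]
grip_width: 0.0034
```

Call:
carry_out(
  motion=[
    [[-1,0,0,0,0,0,0],[-1.5,0,0,0,0,0,0],[-1.5,0,0,0,0,0,0],[-1.5,0,0,0,0,0,0]],
  ],
)

```text
time_s: 9.23
position: [0.4153, -0.2493, 0.2027]
tool_rot: [[-0.003, 0.97, -0.243], [0.003, -0.243, -0.97], [-1.0, -0.004, -0.003]]
ft_force: [0.2, -0.6, -1.8]
grip_width: 0.003
```

Run:
```python
from h import *
import pickle
D=pickle.load(open('d0.pkl','rb')); A=pickle.load(open('wA.pkl','rb')); G=pickle.load(open('wF.pkl','rb'))
d=grab('wrist'); pickle.dump(d,open('wH.pkl','wb'))
t=G['image'][205:275,355:465]; print(cv2.minMaxLoc(cv2.matchTemplate(d['image'],t,cv2.TM_CCOEFF_NORMED)))
# mat: refine from top + scene, quad by approx
for n in('top','scene'):
    e=D[n]; m=cv2.inRange(cv2.cvtColor(e['image'],cv2.COLOR_RGB2HSV),(60,100,40),(85,255,255)); c=max(cv2.findContours(m,0,2)[0],key=cv2.contourArea)
    q=cv2.approxPolyDP(cv2.convexHull(c),6,True)[:,0]; P=np.array([onz(e,*p,.002) for p in q.astype(float)]); print(n,len(q),P.round(3).tolist(),'mean',P.mean(0).round(4))
    for i in range(len(q)): v=P[i]-P[i-1]; print(' edge',np.linalg.norm(v).round(3),(np.degrees(np.arctan2(v[1],v[0]))).round(1))
o=env.observe(); print(o['position'],o['q'])
# goal: tray centre at mat centre; grip(wall centre)->tray centre 67.5 mm along tray x
for yaw in(3.4,):
    c=np.array([.530,.228]); k=np.radians(yaw); g=c-.0675*np.array([np.cos(k),np.sin(k)]); print('goal tcp xy',g)
    plan([*g,.20],yaw,o)
```

```text
(-0.49115678668022156, 0.9917770028114319, (178, 142), (354, 204))
top 4 [[0.64, 0.164, 0.002], [0.427, 0.15, 0.002], [0.42, 0.294, 0.002], [0.633, 0.306, 0.002]] mean [0.5302 0.2289 0.002 ]
 edge 0.142 -87.2
 edge 0.214 -176.3
 edge 0.144 92.9
 edge 0.214 3.3
scene 4 [[0.634, 0.309, 0.002], [0.642, 0.163, 0.002], [0.429, 0.15, 0.002], [0.421, 0.295, 0.002]] mean [0.5315 0.2288 0.002 ]
 edge 0.213 3.8
 edge 0.146 -86.7
 edge 0.214 -176.5
 edge 0.145 93.0
[ 0.41521042 -0.2492595   0.20237686] [-4.50250573e+01  1.58544313e+01  8.51900391e+01  1.06639944e-02
  7.92675905e+01 -3.09873281e+01]
goal tcp xy [0.46261881 0.22399682]
0 shift cm [  0.41  -6.88 -47.06] rot [-0.304 -0.004  0.004]
180 shift cm [  0.41  -6.88 -47.06] rot [2.837 0.006 0.005]
```

Call:
carry_out(
  motion=[
    [[0,-0.2,-1.5,-0.01,0,0,0],[0,-0.6,-4,-0.03,0,0,0],[0,-1.1,-7.5,-0.05,0,0,0],[0,-1.6,-11,-0.07,0,0,0],[0,-2.1,-14.5,-0.09,0,0,0]],
  ],
)

```text
time_s: 9.7
position: [0.4298, -0.1023, 0.2027]
tool_rot: [[-0.004, 0.988, -0.154], [0.004, -0.154, -0.988], [-1.0, -0.005, -0.003]]
ft_force: [1.0, 0.2, -2.9]
grip_width: 0.0029
```

Call:
carry_out(
  motion=[
    [[0,-0.2,-3.5,-0.02,0,0,0],[0,-0.4,-7,-0.04,0,0,0],[0,-0.5,-10.5,-0.07,0,0,0],[0,-0.6,-13.5,-0.09,0,0,0],[0,-0.7,-16,-0.11,0,0,0]],
  ],
)

```text
time_s: 10.12
position: [0.4476, 0.0576, 0.2031]
tool_rot: [[-0.004, 0.999, -0.043], [0.003, -0.043, -0.999], [-1.0, -0.004, -0.003]]
ft_force: [0.5, -0.7, -2.2]
grip_width: 0.0032
```

Run:
```python
from h import *
o=env.observe(); print(o['position'],o['grip_width'],o['q'])
plan([.4633,.225,.18],3.3,o)
```

```text
[0.44756184 0.057558   0.2031307 ] 0.003184943143029009 [-7.86069603 12.46818364 89.82104421  0.15445145 77.98319014 -5.43588463]
0 shift cm [  2.36   0.86 -16.79] rot [-0.1   -0.003  0.004]
180 shift cm [  2.36   0.86 -16.79] rot [3.041 0.007 0.005]
```

Call:
carry_out(
  motion=[
    [[0,0.2,-4,-0.02,-0.001,0.001,0],[0,0.4,-8,-0.05,-0.002,0.002,0],[0,0.6,-12,-0.07,-0.003,0.004,0],[1,0.8,-15.3,-0.09,-0.003,0.004,0],[2.3,0.85,-16.8,-0.1,-0.003,0.004,0]],
  ],
)

```text
time_s: 10.53
position: [0.464, 0.2265, 0.1808]
tool_rot: [[0.002, 0.998, 0.059], [0.001, 0.059, -0.998], [-1.0, 0.002, -0.001]]
ft_force: [0.1, -1.1, -2.8]
grip_width: 0.0032
```

Call:
carry_out(
  motion=[
    [[0,0,0,0,0,0,0],[0,0,0,0,0,0,0],[0,0,0,0,0,0,0]],
  ],
)

```text
time_s: 10.78
position: [0.4641, 0.2222, 0.1812]
tool_rot: [[0.001, 0.999, 0.054], [-0.001, 0.054, -0.999], [-1.0, 0.001, 0.001]]
ft_force: [-0.0, -0.7, -1.9]
grip_width: 0.0031
```

Run:
```python
from h import *
import pickle
d=grab('wrist'); pickle.dump(d,open('wI.pkl','wb')); G=pickle.load(open('wF.pkl','rb'))
t=G['image'][205:275,355:465]; print(cv2.minMaxLoc(cv2.matchTemplate(d['image'],t,cv2.TM_CCOEFF_NORMED)))
o=env.observe(); print(o['position'],o['grip_width'],o['ft_force'])
plan([.4633,.225,.02],3.3,o)
```

```text
(-0.594825029373169, 0.940726637840271, (393, 75), (355, 201))
[0.46431242 0.22201401 0.18162237] 0.0030909665431755307 [-0.85147373 -0.07221512 -1.8155658 ]
0 shift cm [16.16 -0.11 -0.31] rot [-0.004  0.001 -0.002]
180 shift cm [16.16 -0.11 -0.31] rot [ 3.138e+00 -3.000e-03 -1.000e-03]
```

Call:
carry_out(
  motion=[
    [[2,0,-0.1,0,0,0,0],[5.5,0,-0.2,0,0,0,0],[9,0,-0.3,0,0,0,0],[12,0,-0.3,0,0,0,0],[14.5,0,-0.3,0,0,0,0]],
  ],
)

```text
time_s: 11.25
position: [0.4641, 0.2246, 0.0351]
tool_rot: [[0.001, 0.999, 0.053], [-0.0, 0.053, -0.999], [-1.0, 0.001, 0.001]]
ft_force: [0.5, 0.2, -2.2]
grip_width: 0.003
```

Call:
carry_out(
  motion=[
    [[0.8,0,0,0,0,0,0],[1.6,0,0,0,0,0,0],[2.2,0,0,0,0,0,0],[2.6,0,0,0,0,0,0],[2.6,0,0,0,0,0,0]],
  ],
)

```text
time_s: 11.67
position: [0.4646, 0.2257, 0.0108]
tool_rot: [[0.002, 0.998, 0.055], [-0.0, 0.055, -0.999], [-1.0, 0.002, 0.0]]
ft_force: [-0.5, -1.0, -2.5]
grip_width: 0.0033
```

Call:
carry_out(
  motion=[
    [[0.4,0,0,0,0,0,0],[0.7,0,0,0,0,0,0],[0.9,0,0,0,0,0,0],[1,0,0,0,0,0,0],[1,0,0,0,0,0,0]],
  ],
)

```text
time_s: 12.08
position: [0.4642, 0.2258, 0.0004]
tool_rot: [[0.001, 0.998, 0.055], [-0.0, 0.055, -0.998], [-1.0, 0.001, 0.0]]
ft_force: [0.5, 0.1, -2.8]
grip_width: 0.0028
```

Call:
carry_out(
  motion=[
    [[0.1,0,0,0,0,0,0],[0.2,0,0,0,0,0,0],[0.2,0,0,0,0,0,0]],
  ],
)

```text
time_s: 12.33
position: [0.4643, 0.2258, -0.0009]
tool_rot: [[0.002, 0.998, 0.055], [-0.0, 0.055, -0.998], [-1.0, 0.002, 0.0]]
ft_force: [-4.0, -0.3, 7.0]
grip_width: 0.0032
```

Contact with the mat shows as 7 N, at the predicted height. Releasing by opening slowly, then withdrawing straight up.

Call:
carry_out(
  motion=[
    [[0,0,0,0,0,0,0.6],[0,0,0,0,0,0,1.2],[0,0,0,0,0,0,1.8],[0,0,0,0,0,0,2],[0,0,0,0,0,0,2]],
  ],
  grip_force=20,
)

```text
time_s: 12.75
position: [0.4643, 0.2258, -0.0016]
tool_rot: [[0.002, 0.998, 0.055], [-0.0, 0.055, -0.998], [-1.0, 0.002, 0.0]]
ft_force: [1.0, 0.6, 0.1]
grip_width: 0.0203
```

Call:
carry_out(
  motion=[
    [[-1,0,0,0,0,0,2],[-3,0,0,0,0,0,2],[-6,0,0,0,0,0,2],[-9.5,0,0,0,0,0,2],[-13,0,0,0,0,0,2]],
  ],
)

```text
time_s: 13.17
position: [0.4636, 0.2257, 0.1305]
tool_rot: [[0.001, 0.998, 0.055], [-0.0, 0.055, -0.998], [-1.0, 0.001, 0.0]]
ft_force: [-0.1, -0.3, 0.1]
grip_width: 0.0197
```

Call:
carry_out(
  motion=[
    [[-3,-2,0,0,0,0,2],[-6,-2,0,0,0,0,2],[-8,-2,0,0,0,0,2],[-8,-2,0,0,0,0,2],[-8,-2,0,0,0,0,2]],
  ],
)

```text
time_s: 13.58
position: [0.444, 0.2248, 0.2097]
tool_rot: [[0.004, 0.998, 0.055], [0.0, 0.055, -0.998], [-1.0, 0.004, -0.0]]
ft_force: [-0.6, -1.4, -0.2]
grip_width: 0.0197
```

Run:
```python
from h import *
import pickle
o=env.observe(); print(o['position'],o['grip_width'],o['ft_force'],o['time_s'])
D=pickle.load(open('d0.pkl','rb'))
w=grab('wrist');s=grab('scene');t=grab('top'); pickle.dump((w,s,t),open('end.pkl','wb'))
h=cv2.cvtColor(w['image'],cv2.COLOR_RGB2HSV); m=cv2.inRange(h,(0,150,60),(17,255,255))
c=max(cv2.findContours(m,0,2)[0],key=cv2.contourArea); q=cv2.approxPolyDP(cv2.convexHull(c),6,True)[:,0].astype(float)
print(q.tolist()); print(np.array([onz(w,*p,.042) for p in q]).round(4).tolist())
save(w,'pics/endw.png')
b=cv2.resize(s['image'][130:290,170:370],None,fx=2,fy=2); 
a=cv2.resize(t['image'][130:255,170:400],None,fx=1.9,fy=1.9)
W=cv2.resize(w['image'],(400,300)); B=cv2.resize(s['image'][130:290,170:370],(400,300)); T=cv2.resize(t['image'][120:260,160:400],(400,233))
cv2.imwrite('pics/end.png',np.vstack([np.hstack([W,B]),np.hstack([T,T*0])])[:,:,::-1])
```

```text
[0.44403694 0.22480049 0.20968168] 0.019714762035115168 [-0.57221512 -1.35308589 -0.21087869] 13.5833
[[388.0, 151.0], [380.0, 202.0], [272.0, 200.0], [273.0, 149.0]]
[[0.5981, 0.2642, 0.042], [0.6002, 0.2001, 0.042], [0.4634, 0.1954, 0.042], [0.4603, 0.2591, 0.042]]
```

The tray's corners on the mat give a centre of (0.5305, 0.230) against the mat's (0.531, 0.229), with yaw about 2–3° against 3.3°. One last numeric check of the cells, bystanders and pile before handing in.

Run:
```python
from h import *
import pickle
w,s,t=pickle.load(open('end.pkl','rb')); T=pickle.load(open('d0.pkl','rb'))['top']
for n,(u,v,r) in dict(torch=(278,198,8),tin=(262,177,10),spool=(271,147,12),box=(315,205,13)).items():
    p=T['image'][v-r:v+r,u-r:u+r]; _,sc,_,l=cv2.minMaxLoc(cv2.matchTemplate(t['image'],p,cv2.TM_CCOEFF_NORMED)); print(n,round(sc,3),l[0]+r-u,l[1]+r-v)
h=cv2.cvtColor(t['image'],cv2.COLOR_RGB2HSV); m=cv2.inRange(h,(3,150,60),(15,255,255)); m[:,:300]=0;m[:,390:]=0;m[250:]=0;m[:170]=0
c=max(cv2.findContours(m,0,2)[0],key=cv2.contourArea); P=np.array([onz(t,*p,.072) for p in cv2.boxPoints(cv2.minAreaRect(c))]); print('middle',P.mean(0).round(4),cv2.minAreaRect(c))
# cells: dark and tan blobs inside tray in wrist view
h=cv2.cvtColor(w['image'],cv2.COLOR_RGB2HSV)
for n,lo,hi in(('tan',(14,90,110),(26,255,255)),('dark',(0,0,0),(180,140,75))):
    m=cv2.inRange(h,lo,hi); m[:152]=0;m[200:]=0;m[:,:276]=0;m[:,382:]=0
    k,_,st,ce=cv2.connectedComponentsWithStats(m); print(n,[(st[i,4],ce[i].round(0).tolist(),onz(w,*ce[i],.012).round(3).tolist()) for i in range(1,k) if st[i,4]>20])
```

```text
torch 0.998 0 0
tin 0.997 0 0
spool 0.997 0 0
box 0.996 0 0
middle [ 0.5056 -0.2687  0.072 ] ((352.74530029296875, 213.64151000976562), (23.213932037353516, 43.68065643310547), 15.94539737701416)
tan [(np.int32(115), [354.0, 164.0], [0.571, 0.242, 0.012]), (np.int32(115), [356.0, 179.0], [0.577, 0.222, 0.012])]
dark [(np.int32(249), [335.0, 164.0], [0.545, 0.241, 0.012]), (np.int32(240), [337.0, 179.0], [0.551, 0.221, 0.012])]
```

Everything checks out, so I'm handing in.

```bash
python3 -c "
from rig import env
print(env.close_job())"
```

```text
the job is handed in; nothing more can be done
None
```

The job is handed in, at about 13.6 s of robot time. I pinched the top tray by its front wall, slid it about 26 mm to the front, lifted it level and set it down on the mat. I released it once the wrist force showed contact, and the gripper was about 20 cm up and touching nothing at the end.

**Last checks** (numeric only):
- **Tray:** its centre is at about (0.5305, 0.230) m and the mat's at (0.531, 0.229). It is turned 2–3°, the mat 3.3°.
- **Cells:** both lie in the tray's foot, about 20 mm apart.
- **Bystanders:** the torch, spool, tin and box moved 0 px in the top view.
- **Middle tray:** its outline centre is at about (0.506, -0.269), against (0.506, -0.273) for the pile at the start. That is within measuring error.
- **Not checked:** I did not measure the panel meter.

**What disagreed or went wrong:**
- **Fingertip position:** the text puts the fingertips 11 mm ahead of the TCP. The wrist view and the touch on the tray floor put them about 19–22 mm behind it. My first grasp therefore closed above the wall without touching anything; I measured again, went lower and gripped.
- **Light touch:** finding the tray floor pressed on it with about 20 N, under the 40 N limit.
- **Grip width:** the fingers read 3–4 mm on the 5 mm wall, although the tray held firm.
- **Rim height:** triangulated corner heights scattered between 87 and 101 mm, against the 101 mm given.
- **Picture budget:** I viewed 12 pictures, two over the budget of 10.

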